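Pack the soap wedges head to tail in the tap-side tray

ROBOT

A 6-joint arm with a two-finger parallel gripper is mounted at the origin on the work surface. World frame = base frame: x ahead of the robot, y to its left, z up, the work surface at z = 0. Lengths are in m, angles in degrees, forces in N, time in s.
With the tool pointing down it reaches from about 0.35 to 1 m from the base axis. Payload 7.1 kg.
Tool frame: the origin (TCP) lies where the fingers leave the gripper's body, on its centre line; the fingertips stand 73 mm ahead of it and the grasp point (between the pads) lies ahead of it (bot.grasp_offset is the z of the grasp point in the tool frame, in m); z points along the fingers, y is the line along which they close (so a half turn about z gives the same grasp; the last joint's range is limited). The gripper opens to 85 mm and grips with 20 to 120 N. Pads are 22 mm wide; open, the fingers measure 114 mm over their backs; the gripper's body (76 mm by 85 mm) begins 54 mm behind the grasp point. The pads swing forward as they close: fully open they stand 13 mm farther back than shut.
Start: joints at [-65.26, 24.242, 93.386, -0, 62.372, -1.089], TCP at [0.272, -0.563, 0.304] pointing down, gripper open.
Joint ranges: [-172.04, 172.04], [-51.8, 120.97], [4.93, 147.93], [-75.15, 255.16], [6.16, 154.13], [-145.62, 145.62]. Speed limits (degrees/s): [136.94, 136.94, 172.46, 180, 180, 180].

INTERFACE

Orientations are given as a 3x3 rotation matrix whose columns are the frame's x, y, z axes.
In Python, from station import bot gives the robot as it stands.
- The arm moves only by the shell command python3 -m crank 'ROWS' [OPENING] [FORCE]. ROWS is text: rows parted by semicolons, each of 6 numbers parted by spaces: the shift along the tool's x, y, z as a fraction of full scale, then the turn, a rotation vector about the tool's x, y, z as a fraction of full scale. In form: x y z wx wy wz; .... A call has 1 to 12 rows; each row is the pose to reach, as a shift and turn from the pose commanded when the call began, along the tool's axes at that moment; what a row does not reach only later rows make up. Full scale, the value 1, is 80 cm for a shift and 60 degrees for a turn. A row lasts 1/12 s, in which the tool goes at most 41.7 mm and 7.16 degrees, less where a joint would pass 70% of its speed; a pose out of reach is approached as far as the arm can. A call with a number of a shift or a turn outside -1 to 1 is refused whole. A call with a gripper value outside its range is refused whole. OPENING is the closure, from 0 (fully open) to 1 (shut), set as the call begins (- or left out, the last holds). The fingers move at their own pace and stop on an object; FORCE is the grip in N (left out, the last holds). Time passes only in rows, so rows that repeat a pose let the fingers close. It gives the time, the measured TCP pose, the force, the opening and the grip force at its end, in the units of the state.
- bot.observe(): the state, without advancing time (a new reading comes with each control period).
- bot.read_camera(name): name is "scene" or "top" or "wrist"; returns a dict with "img" (420x560x3 uint8, blue, green, red), "depth" (420x560 float32, m along the optical axis (not along the pixel's ray), 0 where there is no reading), "mtx" (3x3 intrinsics, pixels), "dist" ([k1, k2, p1, p2, k3] as OpenCV has them; the pictures are not rectified), "pose" (4x4, takes a point from camera to world coordinates). Camera axes: x right, y down, z forward; pixel columns grow to the right and rows downward; lengths in m; the calibration is good to about 2 mm. A picture is of the moment at which its call begins.
- bot.sign_off(): hands the job in; it is judged then, once.
Trained networks look in a picture, given as the dict that the camera call returned (one of the last four; its "shot" number tells which), for a name from the list of things; names that differ only in an ending like _2 or _b are one class to them, and where a whole thing is asked for, a point or a joint stands for the part that bears it (a point fixed in the world has none). Each returns a list of dicts, best first, with "p" (0 to 1); they miss things now and then, are a little off and sometimes report something else, mostly with a low value. They report only what shows in the picture. A call takes as long as a camera call.
- bot.boxes_of(label, picture): "extent" ([left, top, right, bottom] in pixels, round what is visible of it).
- bot.trace(label, picture): "pixels" (420x560 bool, what is visible of it) and "extent" ([left, top, right, bottom] in pixels, round what is visible of it).
The state is a dict: "time_s": time; "q": joint angles; "qd": joint speeds; "tau": joint torques, N m; "tcp_pos": TCP position; "eef_rot": TCP orientation; "wrist_force": force on the tool from outside, world axes, zero at the start; "moment": the same for the moment, N m; "finger_gap": opening from 0.0 (shut) to 1.0 (fully open); "finger_force": force on a finger pad.
Only numpy, scipy, OpenCV 4.12 (cv2) and the standard library are available. Lean on these libraries where they do the work, as an engineer would, in place of code of your own. Each camera call takes 0.05 s, during which the arm holds its last target. There are 200 camera calls.

TASK

Two loose green soap wedges stand on the teak shelf by the tap. Pack them both flat into the free middle of the wooden soap tray, between the two old cream wedges, alternating head to tail along the row so that the four wedges fill the rectangle. Leave the glass bottle standing where it is.

Things in the scene. Friction and masses are not known exactly. Their poses are not given: they have to be found in the camera images.
- tray: Dark wooden soap tray fixed to the table, 88 (x) by 192 mm (y) outside, 72 by 176 mm inside; floor 6 mm and rim top 16 mm above the table. Origin: middle of its underside; x to the far side (within 15 degrees), y left. An old cream wedge of the green ones' shape is stuck at each end (y = +68 and -68 mm), top 51 mm above the table: the left one's head to +x, the right one's to -x, slants facing the middle.
- gap (a point): Middle of the tray's free space, on the tray floor (6 mm above the table), axes as the tray's. The space takes two wedges with 16 mm to spare in y: in the left half one with head to -x, origin about 22 mm to the left (y = +22); in the right half one with head to +x, origin about y = -22; square sides face each other. Either green wedge may go in either half.
- soap_a: Loose green soap wedge (the two are alike), 45 mm tall, 110 g; from above a trapezoid 60 mm long. Origin: middle of the underside; x points from tail to head, z up. Head face at x = +30 mm, 54 mm wide (y -34 to +20); tail face at x = -30, 26 mm wide (y -6 to +20), parallel to it. Square side at y = +20, the other side slants. Grip it lengthwise (60 mm) near y = +7. Starts on the table, left or right of the tray.
- soap_b: Loose green soap wedge, the same in shape, size, mass and axes as soap_a. Starts on the table on the other side of the tray.
- bottle: Loose amber glass bottle with a brass cap, 66 mm across, 200 mm tall, beyond the tray to the left; origin in the middle of its underside. To be left alone. (The larger grey wedge is pumice and the orange block ordinary soap: neither belongs in the tray.)

How it is judged:
By the outcome, as a careful person would: the job done as asked, in the order asked, and still so for the second after the job is handed in, with the robot touching nothing.
It also fails if it takes over 51 s, if anything falls off the work surface, if the arm or the gripper's body presses on something with over 40 N, if the wrist force passes 120 N, or if a joint passes its speed limit or range.

## Working session

There is one attempt and no reset: what is moved stays moved. The work goes in short steps, Python scripts to look and compute and a shell command to move; the robot and the scene stay as the last step left them, time stands still between calls to the robot, and variables do not carry over. Pictures are saved under pics/ and viewed, at most 10 in all, crops included, and the job is handed in when it is done.

```bash
ls; mkdir -p pics; cat > h.py <<'E'
import numpy as np, cv2
from station import bot
def cloud(c):
    h,w=c["depth"].shape
    u,v=np.meshgrid(np.arange(w),np.arange(h))
    p=cv2.undistortPoints(np.stack([u,v],-1).reshape(-1,1,2).astype(float),np.array(c["mtx"]),np.array(c["dist"])).reshape(h,w,2)
    d=c["depth"]
    P=np.dstack([p[...,0]*d,p[...,1]*d,d])
    T=np.array(c["pose"]);P=P@T[:3,:3].T+T[:3,3]
    P[d==0]=np.nan
    return P
E
python3 - <<'E'
from h import *
for n in ["top","scene"]:
    c=bot.read_camera(n); cv2.imwrite(f"pics/{n}0.png",c["img"])
    P=cloud(c)
    for l in ["soap_a","tray","bottle"]:
        for r in bot.trace(l,c):
            m=r["pixels"]; q=P[m]; q=q[~np.isnan(q[:,0])]
            print(n,l,round(r["p"],2),np.round(r["extent"]),np.round(np.median(q,0),3),np.round(np.percentile(q[:,2],95),3))
s=bot.observe();print(s["time_s"],s["eef_rot"],bot.grasp_offset)
E
```

```text
pics
top soap_a 0.88 [389. 263. 409. 292.] [ 0.404 -0.252  0.045] 0.049
top soap_a 0.34 [229. 192. 314. 241.] [0.54  0.04  0.015] 0.054
top tray 0.63 [231. 192. 316. 240.] [0.541 0.037 0.015] 0.054
top bottle 0.72 [162. 121. 202. 162.] [0.689 0.224 0.135] 0.202
scene soap_a 0.87 [205. 140. 228. 164.] [ 0.415 -0.244  0.033] 0.047
scene soap_a 0.66 [251. 181. 341. 234.] [0.559 0.037 0.016] 0.051
scene soap_a 0.56 [381. 192. 406. 226.] [0.497 0.241 0.039] 0.046
scene tray 0.9 [251. 181. 342. 232.] [0.559 0.037 0.016] 0.051
scene bottle 0.81 [341. 192. 385. 301.] [0.723 0.241 0.106] 0.198
scene bottle 0.5 [382. 194. 406. 227.] [0.497 0.241 0.039] 0.046
0.4 [[ 9.00112935e-01  4.35656616e-01 -1.33516949e-04]
 [ 4.35656636e-01 -9.00112883e-01  3.04674790e-04]
 [ 1.25532618e-05 -3.32409264e-04 -9.99999945e-01]] 0.0539
```

```bash
python3 - <<'E'
import cv2
i=cv2.imread("pics/top0.png")[100:325,130:430]
cv2.imwrite("pics/top0c.png",cv2.resize(i,(800,600),interpolation=cv2.INTER_CUBIC))
E
```

```text
(no output)
```

View pics/top0c.png

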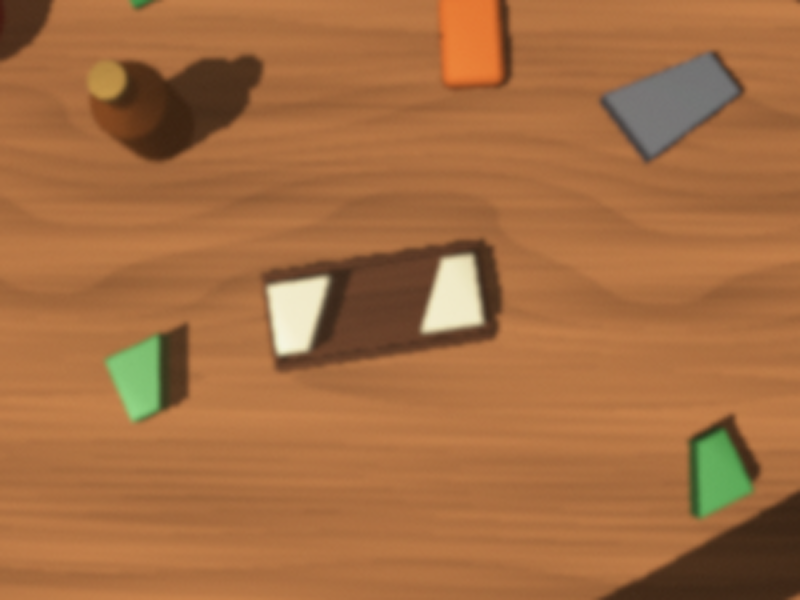

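The crop shows the green wedges at (137,378), head far, and (720,473), head near. The tray is at (380,305), turned by about 8°. Next I fit the known shapes to the colour masks.

```bash
cat >> h.py <<'E'
from scipy.optimize import minimize
W=np.array([[.03,-.034],[.03,.02],[-.03,.02],[-.03,-.006]])
def proj(c,X):
    T=np.linalg.inv(np.array(c["pose"]))
    return cv2.projectPoints(X.astype(float),cv2.Rodrigues(T[:3,:3])[0],T[:3,3],np.array(c["mtx"]),np.array(c["dist"]))[0][:,0]
def tf(p,xy):
    a=p[2];return xy@np.array([[np.cos(a),np.sin(a)],[-np.sin(a),np.cos(a)]])+p[:2]
def solid(c,p,xy,z0,z1):
    q=tf(p,xy);X=np.vstack([np.c_[q,np.full(len(q),z)] for z in ([z0,z1] if z1>z0 else [z1])])
    m=np.zeros(c["depth"].shape,np.uint8)
    cv2.fillConvexPoly(m,cv2.convexHull(np.round(proj(c,X)*16).astype(np.int32).reshape(-1,1,2)),255,cv2.LINE_AA,4)
    return m/255.
def fit(items,parts,p0,amp=(.01,.01,.1)):
    # items: (cam, soft mask); parts: (xy,z0,z1)
    S=np.array([.01,.01,.1])
    def f(v):
        e=0
        for c,m in items:
            r=np.max([solid(c,v*S,*k) for k in parts],0); e+=np.abs(r-m).sum()/m.sum()
        return e
    best=None
    for da in (0,-.15,.15):
        x0=np.array(p0)/S+[0,0,da*10]
        r=minimize(f,x0,method="Nelder-Mead",options=dict(initial_simplex=np.vstack([x0]+[x0+np.eye(3)[i]*amp[i]/S[i] for i in range(3)]),maxiter=300,xatol=1e-3,fatol=1e-5))
        r=minimize(f,r.x,method="Nelder-Mead")
        if best is None or r.fun<best.fun: best=r
    return best.x*S,best.fun
def green(c,p,P,rad=.06):
    h=cv2.cvtColor(c["img"],cv2.COLOR_BGR2HSV)
    m=(h[...,0]>40)&(h[...,0]<85)&(h[...,1]>70)&(h[...,2]>25)
    return (m&(np.hypot(P[...,0]-p[0],P[...,1]-p[1])<rad)).astype(float)
def cream(c,P,ctr,zmin=.044):
    # tops of cream wedges
    h=cv2.cvtColor(c["img"],cv2.COLOR_BGR2HSV)
    m=(h[...,1]<80)&(h[...,2]>170)
    return (m&(np.hypot(P[...,0]-ctr[0],P[...,1]-ctr[1])<.12)).astype(float)
CR=[(W+[0,.068],.016,.051),(-W+[0,-.068],.016,.051)]
E
python3 - <<'E'
from h import *
C={n:bot.read_camera(n) for n in ["top","scene"]}
Ps={n:cloud(C[n]) for n in C}
for nm,p0 in (("L",[.497,.241,.3]),("R",[.405,-.25,3.5])):
    for ns in (["top"],["scene"],["top","scene"]):
        it=[(C[n],green(C[n],p0,Ps[n])) for n in ns]
        p,e=fit(it,[(W,0,.045)],p0);print(nm,ns,[int(m.sum()) for _,m in it],np.round(p[:2],4),np.degrees(p[2]).round(1),round(e,3))
for ns in (["top"],["scene"],["top","scene"]):
    it=[(C[n],cream(C[n],Ps[n],(.54,.037))) for n in ns]
    p,e=fit(it,CR,[.545,.037,.12]);print("tray",ns,[int(m.sum()) for _,m in it],np.round(p[:2],4),np.degrees(p[2]).round(1),round(e,3))
E
```

```text
L ['top'] [457] [0.4731 0.2402] 16.8 0.396
L ['scene'] [606] [0.469  0.2337] 34.2 0.261
L ['top', 'scene'] [457, 606] [0.471  0.2366] 29.6 0.695
R ['top'] [520] [ 0.4076 -0.2579] 211.5 0.269
R ['scene'] [455] [ 0.4031 -0.2594] 213.5 0.185
R ['top', 'scene'] [520, 455] [ 0.4074 -0.2572] 213.5 0.459
tray ['top'] [940] [0.5415 0.0378] 10.1 0.201
tray ['scene'] [628] [0.5147 0.0263] 22.4 1.159
tray ['top', 'scene'] [940, 628] [0.5412 0.0376] 11.1 1.583
```

```bash
cat >> h.py <<'E'
from scipy.spatial.transform import Rotation as Ro
def go(pos,yaw):
    "row for TCP pos, tool y heading yaw (deg), tool down; turn limited to one full scale"
    s=bot.observe();R=np.array(s["eef_rot"]);a=np.radians(yaw)
    y=np.array([np.cos(a),np.sin(a),0]);z=np.array([0,0,-1.]);T=np.c_[np.cross(y,z),y,z]
    d=R.T@(np.array(pos)-s["tcp_pos"])/.8; w=Ro.from_matrix(R.T@T).as_rotvec(degrees=True)/60
    print("row",np.round(d,4),np.round(w,4))
def grip_xy(p): return tf(p,np.array([[0,.007]]))[0]
E
python3 - <<'E'
from h import *
C={n:bot.read_camera(n) for n in ["top","scene"]}
Ps={n:cloud(C[n]) for n in C}
for nm,p0 in (("L",[.471,.237,.4]),("R",[.406,-.258,3.7])):
    for ns in (["top"],["scene"]):
        it=[(C[n],green(C[n],p0,Ps[n],.075)) for n in ns]
        p,e=fit(it,[(W,0,.045)],p0);print(nm,ns,[int(m.sum()) for _,m in it],np.round(p[:2],4),np.degrees(p[2]).round(1),round(e,3))
go([*grip_xy([.4070,-.258,np.radians(213)]),.30],33)
E
```

```text
L ['top'] [454] [0.4727 0.2416] 17.1 0.401
L ['scene'] [609] [0.4701 0.2339] 33.8 0.255
R ['top'] [519] [ 0.408  -0.2581] 212.3 0.27
R ['scene'] [454] [ 0.4055 -0.258 ] 213.1 0.187
row [ 0.3185 -0.2606  0.0049] [-0.      0.     -1.6195]
```

```bash
python3 -m crank '0.3185 -0.2606 0 0 0 -0.8; 0.3185 -0.2606 0 0 0 -0.8; 0.3185 -0.2606 0 0 0 -0.8; 0.3185 -0.2606 0 0 0 -0.8; 0.3185 -0.2606 0 0 0 -0.8; 0.3185 -0.2606 0 0 0 -0.8; 0.3185 -0.2606 0 0 0 -0.8; 0.3185 -0.2606 0 0 0 -0.8; 0.3185 -0.2606 0 0 0 -0.8; 0.3185 -0.2606 0 0 0 -0.8'
python3 -m crank '0 0 0 0 0 -0.82; 0 0 0 0 0 -0.82; 0 0 0 0 0 -0.82; 0 0 0 0 0 -0.82; 0 0 0 0 0 -0.82; 0 0 0 0 0 -0.82; 0 0 0 0 0 -0.82; 0 0 0 0 0 -0.82; 0 0 0 0 0 -0.82'
python3 - <<'E'
from h import *
c=bot.read_camera("wrist");cv2.imwrite("pics/w1.png",c["img"]);P=cloud(c)
p0=[.407,-.258,3.7]
m=green(c,p0,P,.08)
p,e=fit([(c,m)],[(W,0,.045)],p0);print(m.sum(),p,np.degrees(p[2]),e)
o=(c["img"]*.6).astype(np.uint8);o[m>0,2]=255
r=solid(c,p,W,0,.045);o[...,0]=np.maximum(o[...,0],(r*255).astype(np.uint8))
cv2.imwrite("pics/w1o.png",np.hstack([c["img"],o])[::1])
cv2.imwrite("pics/w1o.png",cv2.resize(np.hstack([c["img"],o]),(800,300)))
go([*grip_xy(p),.092],np.degrees(p[2])-180)
E
```

```text
time_s: 1.43
tcp_pos: [0.4117, -0.2622, 0.3042]
eef_rot: [[0.275, 0.962, 0.0], [0.962, -0.275, -0.0], [-0.0, 0.001, -1.0]]
wrist_force: [-0.1, -1.2, 0.3]
finger_gap: 1.003
finger_force: 0.0
time_s: 2.18
tcp_pos: [0.4105, -0.2648, 0.304]
eef_rot: [[-0.541, 0.841, 0.0], [0.841, 0.541, -0.0], [-0.0, -0.0, -1.0]]
wrist_force: [-0.4, 0.0, -0.1]
finger_gap: 1.003
finger_force: 0.0
3081.0 [ 0.40622638 -0.25751157  3.57863901] 205.04091177156627 0.14923853345297872
row [ 0.0018 -0.0009  0.2649] [-1.000e-04  1.000e-04  1.286e-01]
```

View pics/w1o.png

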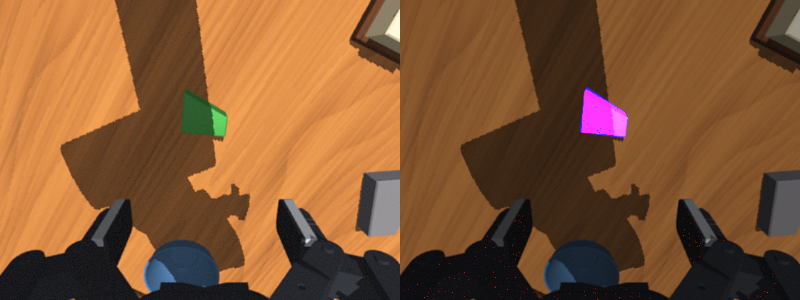

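The left half is the wrist view, with the wedge at about (205,113). The right half shows the mask and fit overlapping well, but the angle (205°) disagrees with the top camera. I'll zoom in with the fitted outlines drawn.

```bash
python3 - <<'E'
from h import *
c=bot.read_camera("wrist");P=cloud(c)
p0=[.407,-.258,3.62]
m=green(c,p0,P,.08)
ys,xs=np.where(m>0);x0,x1,y0,y1=xs.min()-15,xs.max()+15,ys.min()-15,ys.max()+15
tiles=[]
for p in ([.4062,-.2575,np.radians(205)],[.4075,-.258,np.radians(212.5)]):
    o=cv2.resize(c["img"][y0:y1,x0:x1],None,fx=4,fy=4,interpolation=cv2.INTER_NEAREST)
    q=tf(np.array(p),W)
    for z,col in ((0,(255,0,0)),(.045,(0,0,255))):
        a=(proj(c,np.c_[q,np.full(4,z)])-[x0,y0]+.5)*4
        cv2.polylines(o,[np.round(a).astype(np.int32)],True,col,1)
    tiles.append(o)
t=np.hstack(tiles);print(t.shape);cv2.imwrite("pics/w1z.png",t[:600,:800])
print(P[370,260],P[280,545], proj(c,np.array([[*bot.observe()["tcp_pos"][:2],0.03]])))
E
```

```text
(1240, 56, 3)
[ 0.52767676 -0.50804982  0.0051509 ] [ 0.71167824 -0.21099682  0.03436827] [[285.7315411  172.98980839]]
```

View pics/w1z.png

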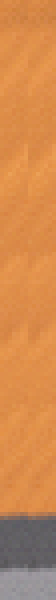

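The stray mask pixels spoiled the crop, so nothing useful shows. I'll keep only the largest blob.

```bash
cat >> h.py <<'E'
_g=green
def green(c,p,P,rad=.06):
    n,l,s,_=cv2.connectedComponentsWithStats(_g(c,p,P,rad).astype(np.uint8))
    return (l==1+np.argmax(s[1:,4])).astype(float)
def zoom(c,ps,bx,name,xy=W,zs=(0,.045),k=5):
    x0,y0,x1,y1=bx;t=[]
    for p in ps:
        o=cv2.resize(c["img"][y0:y1,x0:x1],None,fx=k,fy=k,interpolation=cv2.INTER_CUBIC)
        for z in zs:
            a=(proj(c,np.c_[tf(np.array(p),xy),np.full(len(xy),z)])-[x0,y0]+.5)*k
            cv2.polylines(o,[np.round(a).astype(np.int32)],True,(255,0,0) if z==zs[0] else (0,0,255),1)
        t.append(o)
    t=np.hstack(t);cv2.imwrite(name,t);print(t.shape)
E
python3 - <<'E'
from h import *
c=bot.read_camera("wrist");P=cloud(c)
p0=[.407,-.258,3.65]
m=green(c,p0,P,.08)
p,e=fit([(c,m)],[(W,0,.045)],p0);print(m.sum(),p,np.degrees(p[2]),e)
zoom(c,[p,[.4075,-.258,np.radians(212.5)]],(248,115,328,205),"pics/w1y.png")
E
```

```text
2945.0 [ 0.40639932 -0.25802285  3.58612796] 205.4699969450451 0.10524451546323113
(450, 800, 3)
```

View pics/w1y.png

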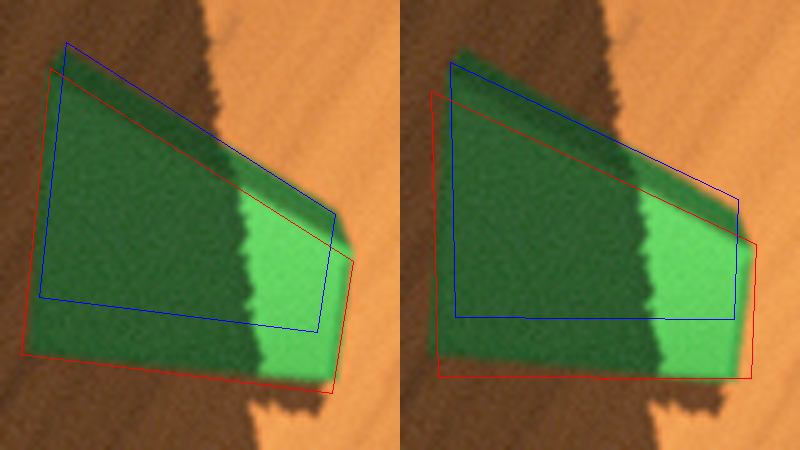

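The left outline (205.5°) matches the picture: head at lower left, slant at the top. I'll grasp with that.

```bash
python3 -m crank '0.0012 -0.001 0.1 0 0 0.12; 0.0012 -0.001 0.1 0 0 0.12; 0.0012 -0.001 0.15 0 0 0.12; 0.0012 -0.001 0.2 0 0 0.12; 0.0012 -0.001 0.23 0 0 0.12; 0.0012 -0.001 0.25 0 0 0.12; 0.0012 -0.001 0.265 0 0 0.12; 0.0012 -0.001 0.265 0 0 0.12; 0.0012 -0.001 0.265 0 0 0.12' 0
python3 -m crank '0 0 0 0 0 0; 0 0 0 0 0 0; 0 0 0 0 0 0; 0 0 0 0 0 0; 0 0 0 0 0 0; 0 0 0 0 0 0; 0 0 0 0 0 0; 0 0 0 0 0 0' 1 50
```

```text
time_s: 3.08
tcp_pos: [0.4094, -0.2635, 0.0915]
eef_rot: [[-0.435, 0.901, -0.001], [0.901, 0.435, 0.001], [0.001, -0.001, -1.0]]
wrist_force: [-0.9, 0.4, 0.2]
finger_gap: 0.998
finger_force: 0.0
time_s: 3.75
tcp_pos: [0.4102, -0.2639, 0.0934]
eef_rot: [[-0.436, 0.9, 0.002], [0.9, 0.436, -0.001], [-0.002, 0.001, -1.0]]
wrist_force: [-1.9, 0.3, 7.3]
finger_gap: 0.688
finger_force: 53.1
```

```bash
python3 -m crank '0 0 -0.05 0 0 0; 0 0 -0.1 0 0 0; 0.07 0.14 -0.235 0 0 0.255; 0.135 0.275 -0.235 0 0 0.255; 0.135 0.275 -0.235 0 0 0.255; 0.135 0.275 -0.235 0 0 0.255; 0.135 0.275 -0.235 0 0 0.255; 0.135 0.275 -0.235 0 0 0.255; 0.135 0.275 -0.235 0 0 0.255; 0.135 0.275 -0.235 0 0 0.255; 0.135 0.275 -0.235 0 0 0.255; 0.135 0.275 -0.235 0 0 0.255'
python3 - <<'E'
from h import *
c=bot.read_camera("wrist");P=cloud(c);cv2.imwrite("pics/w2.png",c["img"])
p0=[.5415,.0378,.18]
m=cream(c,P,p0[:2])*(P[...,2]>.02)
p,e=fit([(c,m)],CR,p0);print(m.sum(),p,np.degrees(p[2]),e)
m=m*(P[...,2]>.043)
pt,e=fit([(c,m)],[(a,.051,.051) for a,_,_ in CR],p0);print(m.sum(),pt,np.degrees(pt[2]),e)
o=c["img"].copy()
for xy,z,col in [(a,.051,(0,0,255)) for a,_,_ in CR]+[(np.array([[44,96],[-44,96],[-44,-96],[44,-96]])/1e3,.016,(255,0,0))]:
    a=proj(c,np.c_[tf(pt,xy),np.full(4,z)]);cv2.polylines(o,[np.round(a*16).astype(np.int32)],True,col,1,cv2.LINE_AA,4)
cv2.imwrite("pics/w2o.png",cv2.resize(o,None,fx=1.42,fy=1.42))
print(bot.observe()["tcp_pos"],bot.observe()["wrist_force"],bot.observe()["finger_gap"])
E
```

```text
time_s: 4.75
tcp_pos: [0.5597, -0.0706, 0.2799]
eef_rot: [[-0.183, 0.983, -0.001], [0.983, 0.183, -0.0], [-0.0, -0.001, -1.0]]
wrist_force: [-0.5, -1.7, -2.0]
finger_gap: 0.689
finger_force: 55.5
3469.0 [0.53959731 0.03659184 0.20832819] 11.93632575655159 0.18777180517638012
3453.0 [0.54298095 0.03623292 0.16486456] 9.446043501595577 0.10099089737256038
[ 0.55948163 -0.07097195  0.27961061] [-0.21457789 -0.06948681 -1.09136279] 0.6948157477890959
```

View pics/w2o.png

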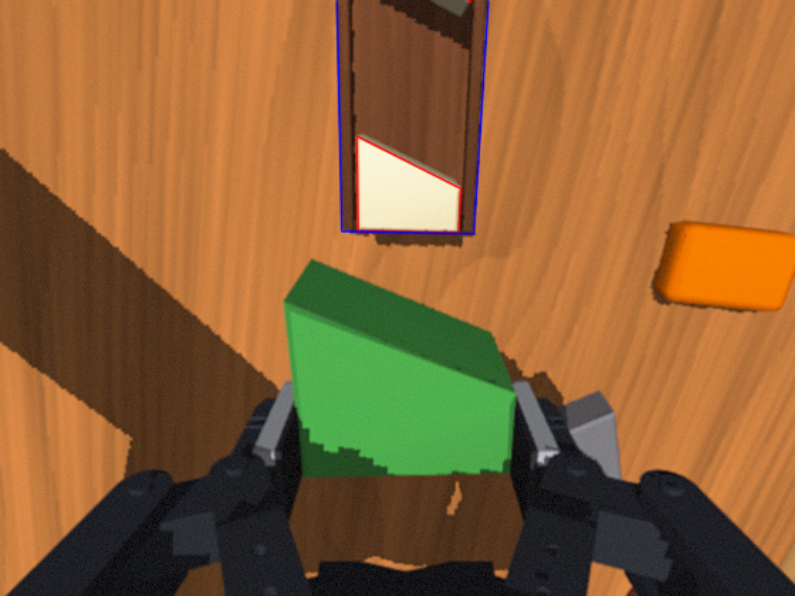

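The picture shows the tray outline and near cream wedge fitting tightly at about (408,150). The wedge is held level, with its slanted side towards the camera. Next I measure its pose in the hand.

```bash
cat >> h.py <<'E'
def held(c,P,base,yaw0):
    s=bot.observe();t=s["tcp_pos"];zb=t[2]-base
    h=cv2.cvtColor(c["img"],cv2.COLOR_BGR2HSV)
    m=(h[...,0]>40)&(h[...,0]<85)&(h[...,1]>70)&(h[...,2]>25)&(P[...,2]>zb-.03)&(np.hypot(P[...,0]-t[0],P[...,1]-t[1])<.09)
    n,l,st,_=cv2.connectedComponentsWithStats(m.astype(np.uint8));m=(l==1+np.argmax(st[1:,4])).astype(float)
    a=np.radians(yaw0);p0=[*(t[:2]-.007*np.array([-np.sin(a),np.cos(a)])),a]
    p,e=fit([(c,m)],[(W,zb,zb+.045)],p0);print("held",p.round(4),np.degrees(p[2]).round(2),round(e,3),"z min/max",np.nanpercentile(P[...,2][m>0],[1,99]).round(4)-t[2])
    return p
def place(p,tray,loc,head,z):
    "row moving held wedge (pose p) to tray-local loc with heading"
    s=bot.observe();R=np.array(s["eef_rot"]);t=np.array(s["tcp_pos"])
    d=(tray[2]+head-p[2]+np.pi)%(2*np.pi)-np.pi
    tgt=tf(tray,np.array([loc]))[0]
    off=tf([0,0,d],(t[:2]-p[:2])[None])[0]
    yaw=np.degrees(np.arctan2(R[1,1],R[0,1])+d)
    print("target tcp",(tgt+off).round(4),yaw.round(2));go([*(tgt+off),z],yaw)
TR=np.array([.5430,.0362,np.radians(9.45)])
E
python3 - <<'E'
from h import *
c=bot.read_camera("wrist");P=cloud(c)
for b in (.088,.092,.096):p=held(c,P,b,190.5)
p=held(c,P,.092,190.5)
place(p,TR,[0,.023],np.pi,.13)
E
```

```text
held [ 0.5569 -0.0605  3.2373] 185.49 0.164 z min/max [-0.08858971 -0.04738971]
held [ 0.5581 -0.0635  3.3019] 189.18 0.101 z min/max [-0.08858971 -0.04738971]
held [ 0.5583 -0.0643  3.3417] 191.46 0.046 z min/max [-0.08858971 -0.04738971]
held [ 0.5581 -0.0635  3.3019] 189.18 0.101 z min/max [-0.08858971 -0.04738971]
target tcp [0.5406 0.0511] 10.73
row [0.1546 0.0049 0.1869] [-0.0013 -0.0003 -0.0044]
```

```bash
python3 -m crank '0.1555 0.0047 0 0 0 0.018; 0.1555 0.0047 0 0 0 0.018; 0.1555 0.0047 0.03 0 0 0.018; 0.1555 0.0047 0.08 0 0 0.018; 0.1555 0.0047 0.12 0 0 0.018; 0.1555 0.0047 0.15 0 0 0.018; 0.1555 0.0047 0.15 0 0 0.018; 0.1555 0.0047 0.15 0 0 0.018'
python3 - <<'E'
from h import *
s=bot.observe();print(s["wrist_force"]);go([.5404,.0520,.1005],9.45)
E
```

```text
time_s: 5.52
tcp_pos: [0.5405, 0.0516, 0.1589]
eef_rot: [[-0.163, 0.987, -0.004], [0.987, 0.163, -0.0], [0.0, -0.004, -1.0]]
wrist_force: [-0.1, 0.1, -1.5]
finger_gap: 0.695
finger_force: 55.3
[-0.12019152  0.11540414 -1.45605457]
row [0.0004 0.0002 0.073 ] [-0.0036 -0.0003 -0.0013]
```

```bash
python3 -m crank '0 0 0.02 0 0 0; 0 0 0.04 0 0 0; 0 0 0.055 0 0 0; 0 0 0.065 0 0 0; 0 0 0.07 0 0 0; 0 0 0.0725 0 0 0; 0 0 0.0725 0 0 0; 0 0 0.0725 0 0 0'
```

```text
time_s: 6.18
tcp_pos: [0.542, 0.0525, 0.1025]
eef_rot: [[-0.164, 0.986, 0.001], [0.986, 0.164, 0.0], [-0.0, 0.001, -1.0]]
wrist_force: [0.2, -0.5, -1.0]
finger_gap: 0.693
finger_force: 55.4
```

```bash
python3 -m crank '0 0 0.002 0 0 0; 0 0 0.003 0 0 0; 0 0 0.003 0 0 0; 0 0 0.003 0 0 0'
python3 -m crank '0 0 0 0 0 0; 0 0 0 0 0 0; 0 0 0 0 0 0; 0 0 0 0 0 0' 0
python3 -m crank '0 0 -0.03 0 0 0; 0 0 -0.08 0 0 0; 0 0 -0.13 0 0 0; 0 0 -0.18 0 0 0; 0 0 -0.2 0 0 0; 0 0 -0.2 0 0 0; 0 0 -0.2 0 0 0'
python3 - <<'E'
from h import *
p=np.array([.472,.238,np.radians(25)])
go([.472,.238,.29],25)
E
```

```text
time_s: 6.52
tcp_pos: [0.5416, 0.0526, 0.0996]
eef_rot: [[-0.164, 0.986, 0.0], [0.986, 0.164, 0.0], [0.0, 0.0, -1.0]]
wrist_force: [-0.0, 1.0, -0.8]
finger_gap: 0.692
finger_force: 55.4
time_s: 6.85
tcp_pos: [0.5417, 0.0525, 0.0996]
eef_rot: [[-0.164, 0.986, 0.0], [0.986, 0.164, 0.0], [-0.0, 0.0, -1.0]]
wrist_force: [0.3, 0.5, -0.4]
finger_gap: 0.997
finger_force: 0.0
time_s: 7.43
tcp_pos: [0.5419, 0.0526, 0.2605]
eef_rot: [[-0.164, 0.986, 0.003], [0.986, 0.164, 0.0], [-0.0, 0.003, -1.0]]
wrist_force: [0.4, -0.3, -0.4]
finger_gap: 0.995
finger_force: 0.0
row [ 0.243 -0.048 -0.037] [ 0.0024  0.0005 -0.2592]
```

```bash
python3 - <<'E'
from h import *
c=bot.read_camera("wrist");P=cloud(c)
p0=[.540,.058,3.3];m=green(c,p0,P,.08)
p,e=fit([(c,m)],[(W,.006,.051)],p0);print(m.sum(),p.round(4),np.degrees(p[2]),e, "local",tf([0,0,-TR[2]],(p[:2]-TR[:2])[None]), "ztop",np.nanpercentile(P[...,2][m>0],[50,98]))
E
python3 -m crank '0.243 -0.048 -0.03 0 0 -0.26; 0.243 -0.048 -0.03 0 0 -0.26; 0.243 -0.048 -0.03 0 0 -0.26; 0.243 -0.048 -0.03 0 0 -0.26; 0.243 -0.048 -0.03 0 0 -0.26; 0.243 -0.048 -0.03 0 0 -0.26; 0.243 -0.048 -0.03 0 0 -0.26; 0.243 -0.048 -0.03 0 0 -0.26; 0.243 -0.048 -0.03 0 0 -0.26'
python3 - <<'E'
from h import *
c=bot.read_camera("wrist");P=cloud(c)
p0=[.472,.238,.45];m=green(c,p0,P,.08)
p,e=fit([(c,m)],[(W,0,.045)],p0);print(m.sum(),p.round(4),np.degrees(p[2]),e)
ys,xs=np.where(m>0);print(xs.min(),xs.max(),ys.min(),ys.max())
zoom(c,[p],(xs.min()-20,ys.min()-20,xs.max()+20,ys.max()+20),"pics/w3.png")
go([*grip_xy(p),.092],np.degrees(p[2]))
E
```

```text
3842.0 [0.5404 0.0596 3.32  ] 190.222641187249 0.16217758316236439 local [[0.00132155 0.02350461]] ztop [0.05065972 0.05217459]
time_s: 8.23
tcp_pos: [0.4716, 0.2369, 0.2822]
eef_rot: [[-0.423, 0.906, -0.002], [0.906, 0.423, -0.001], [-0.0, -0.002, -1.0]]
wrist_force: [-0.1, -1.4, -0.1]
finger_gap: 1.003
finger_force: 0.0
3347.0 [0.4735 0.2372 0.4711] 26.99135560473553 0.10930713486470177
254 321 152 216
(520, 535, 3)
row [0.0084 0.0022 0.2381] [-0.0019  0.0002 -0.0338]
```

View pics/w3.png

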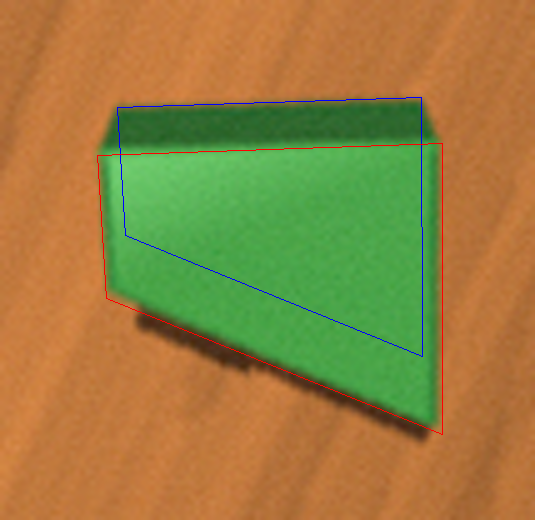

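The first wedge sits flat in the left half: top 51 mm, local y +23.5 mm. The fit on the second (27°) matches the picture, with the head at the right, so I'll grasp it.

```bash
python3 -m crank '0.0084 0.0022 0.08 0 0 -0.034; 0.0084 0.0022 0.1 0 0 -0.034; 0.0084 0.0022 0.14 0 0 -0.034; 0.0084 0.0022 0.18 0 0 -0.034; 0.0084 0.0022 0.21 0 0 -0.034; 0.0084 0.0022 0.23 0 0 -0.034; 0.0084 0.0022 0.238 0 0 -0.034; 0.0084 0.0022 0.238 0 0 -0.034; 0.0084 0.0022 0.238 0 0 -0.034' 0
python3 -m crank '0 0 0 0 0 0; 0 0 0 0 0 0; 0 0 0 0 0 0; 0 0 0 0 0 0; 0 0 0 0 0 0; 0 0 0 0 0 0; 0 0 0 0 0 0; 0 0 0 0 0 0' 1 50
python3 -m crank '0 0 -0.05 0 0 0; 0 0 -0.1 0 0 0; 0 0 -0.15 0 0 0; 0 0 -0.2 0 0 0; 0 0 -0.235 0 0 0; 0 0 -0.235 0 0 0; 0 0 -0.235 0 0 0'
python3 - <<'E'
from h import *
c=bot.read_camera("wrist");P=cloud(c)
for b in (.092,.096):p=held(c,P,b,27.5)
s=bot.observe();t=s["tcp_pos"];R=s["eef_rot"];print(t,np.degrees(np.arctan2(R[1][1],R[0][1])))
go([*tf(TR,np.array([[0,-.016]]))[0],.28],9.45)
E
```

```text
time_s: 9.03
tcp_pos: [0.471, 0.2443, 0.0933]
eef_rot: [[-0.454, 0.891, -0.0], [0.891, 0.454, -0.0], [-0.0, -0.0, -1.0]]
wrist_force: [-0.2, -0.4, 1.9]
finger_gap: 1.001
finger_force: 0.0
time_s: 9.7
tcp_pos: [0.4712, 0.2451, 0.0947]
eef_rot: [[-0.455, 0.89, 0.002], [0.89, 0.455, 0.001], [-0.0, 0.002, -1.0]]
wrist_force: [-0.9, -1.6, 5.7]
finger_gap: 0.695
finger_force: 53.8
time_s: 10.28
tcp_pos: [0.4712, 0.2452, 0.2837]
eef_rot: [[-0.455, 0.89, 0.005], [0.89, 0.455, 0.002], [-0.0, 0.005, -1.0]]
wrist_force: [-0.0, -0.6, -3.0]
finger_gap: 0.688
finger_force: 55.3
held [0.4751 0.2381 0.4446] 25.47 0.095 z min/max [-0.08895206 -0.04695206]
held [0.4755 0.2376 0.459 ] 26.3 0.04 z min/max [-0.08895206 -0.04695206]
[0.47028898 0.24478043 0.28185206] 27.09589807580892
row [-0.2926 -0.0439  0.0023] [ 1.600e-03 -2.000e-04  2.941e-01]
```

```bash
python3 -m crank '-0.29 -0.044 0 0 0 0.294; -0.29 -0.044 0 0 0 0.294; -0.29 -0.044 0 0 0 0.294; -0.29 -0.044 0 0 0 0.294; -0.29 -0.044 0 0 0 0.294; -0.29 -0.044 0 0 0 0.294; -0.29 -0.044 0 0 0 0.294; -0.29 -0.044 0 0 0 0.294; -0.29 -0.044 0 0 0 0.294; -0.29 -0.044 0 0 0 0.294'
python3 - <<'E'
from h import *
go([*tf(TR,np.array([[-.001,-.0137]]))[0],.16],9.45)
E
```

```text
time_s: 11.17
tcp_pos: [0.544, 0.0231, 0.2801]
eef_rot: [[-0.165, 0.986, -0.002], [0.986, 0.165, 0.0], [0.001, -0.002, -1.0]]
wrist_force: [0.4, -0.6, -1.2]
finger_gap: 0.688
finger_force: 55.2
row [-0.0009  0.0005  0.1501] [-0.0021 -0.0005  0.0009]
```

```bash
python3 -m crank '-0.001 0.0005 0.04 0 0 0; -0.001 0.0005 0.08 0 0 0; -0.001 0.0005 0.12 0 0 0; -0.001 0.0005 0.15 0 0 0; -0.001 0.0005 0.15 0 0 0; -0.001 0.0005 0.15 0 0 0'
python3 - <<'E'
from h import *
c=bot.read_camera("wrist");P=cloud(c);cv2.imwrite("pics/w4.png",cv2.resize(c["img"],(800,600)))
go([*tf(TR,np.array([[-.001,-.0137]]))[0],.102],9.45)
E
```

```text
time_s: 11.67
tcp_pos: [0.5443, 0.0226, 0.1602]
eef_rot: [[-0.166, 0.986, -0.003], [0.986, 0.166, -0.0], [0.001, -0.003, -1.0]]
wrist_force: [0.7, 0.1, -0.7]
finger_gap: 0.688
finger_force: 55.2
row [ 0.0004 -0.0015  0.0745] [-0.0002 -0.0001  0.0013]
```

View pics/w4.png

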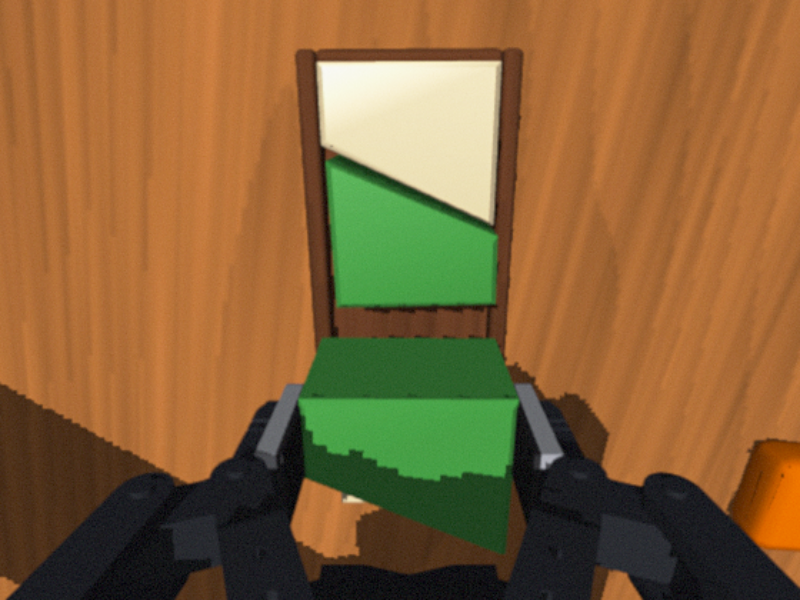

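The first wedge lies well at (412,230) against the far cream wedge. The second is held parallel to it over the right half, with its head to the far side. Lowering it now.

```bash
python3 -m crank '0.0004 -0.0015 0.02 0 0 0; 0.0004 -0.0015 0.04 0 0 0; 0.0004 -0.0015 0.055 0 0 0; 0.0004 -0.0015 0.065 0 0 0; 0.0004 -0.0015 0.07 0 0 0; 0.0004 -0.0015 0.0735 0 0 0; 0.0004 -0.0015 0.0735 0 0 0; 0.0004 -0.0015 0.0735 0 0 0; 0.0004 -0.0015 0.0735 0 0 0'
```

```text
time_s: 12.47
tcp_pos: [0.5445, 0.0216, 0.1029]
eef_rot: [[-0.164, 0.986, 0.001], [0.986, 0.164, 0.0], [-0.0, 0.001, -1.0]]
wrist_force: [-0.2, -0.0, -0.9]
finger_gap: 0.686
finger_force: 55.3
```

```bash
python3 -m crank '0 0 0.0015 0 0 0; 0 0 0.0025 0 0 0; 0 0 0.0025 0 0 0; 0 0 0.0025 0 0 0'
python3 -m crank '0 0 0 0 0 0; 0 0 0 0 0 0; 0 0 0 0 0 0; 0 0 0 0 0 0; 0 0 0 0 0 0' 0
python3 -m crank '0 0 -0.03 0 0 0; 0 0 -0.08 0 0 0; 0 0 -0.13 0 0 0; 0 0 -0.18 0 0 0; 0 0 -0.2 0 0 0; -0.1 0 -0.2 0 0 0; -0.1 0 -0.2 0 0 0; -0.1 0 -0.2 0 0 0; -0.1 0 -0.2 0 0 0; -0.1 0 -0.2 0 0 0'
python3 - <<'E'
from h import *
c=bot.read_camera("wrist");P=cloud(c);cv2.imwrite("pics/w5.png",cv2.resize(c["img"],(800,600)))
h=cv2.cvtColor(c["img"],cv2.COLOR_BGR2HSV);m=(h[...,0]>40)&(h[...,0]<85)&(h[...,1]>70)&(P[...,2]>.03)&(np.hypot(P[...,0]-.543,P[...,1]-.036)<.09)
print(np.nanpercentile(P[...,2][m],[5,50,95]))
E
```

```text
time_s: 12.8
tcp_pos: [0.5444, 0.0217, 0.1007]
eef_rot: [[-0.164, 0.986, 0.001], [0.986, 0.164, 0.0], [-0.0, 0.001, -1.0]]
wrist_force: [-0.6, 0.6, 3.8]
finger_gap: 0.687
finger_force: 55.8
time_s: 13.22
tcp_pos: [0.5441, 0.0217, 0.1002]
eef_rot: [[-0.164, 0.986, -0.0], [0.986, 0.164, 0.0], [0.0, -0.0, -1.0]]
wrist_force: [-0.6, -0.1, 0.0]
finger_gap: 1.0
finger_force: 0.0
time_s: 14.05
tcp_pos: [0.5569, -0.0573, 0.26]
eef_rot: [[-0.163, 0.987, -0.001], [0.987, 0.163, 0.0], [0.0, -0.001, -1.0]]
wrist_force: [-0.9, 0.4, 0.2]
finger_gap: 0.997
finger_force: 0.0
[0.04908012 0.05063764 0.0520251 ]
```

View pics/w5.png

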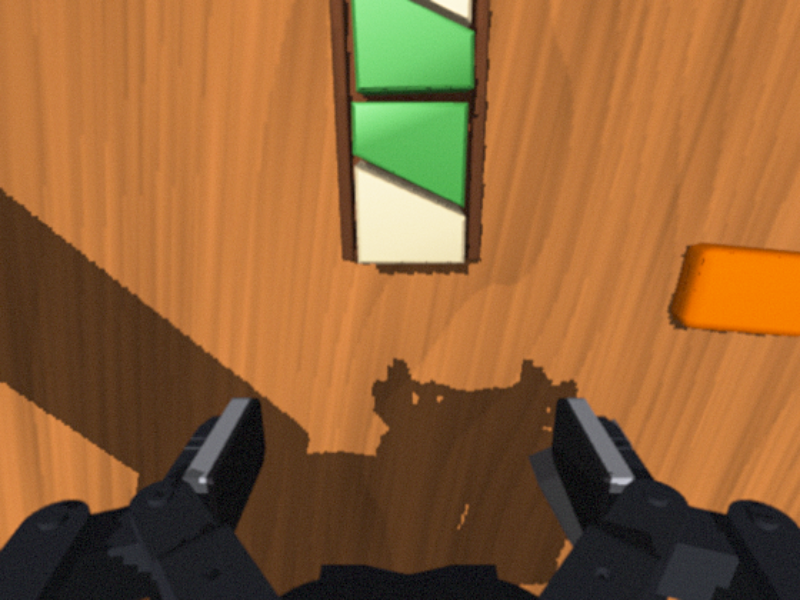

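The picture shows both green wedges flat in the tray, at (412,45) and (410,150), nested head to tail between the cream ones. Their tops are level at 51 mm and the gripper is clear.

```bash
python3 -c "
from station import bot
print(bot.sign_off())"
```

```text
the job is handed in; nothing more can be done
None
```

Both green wedges now lie flat in the middle of the tray, head to tail between the cream ones; I never moved the bottle, and I handed the job in at about 14 s of the 51 s allowed.

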